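# Test-spin the raffle wheel and stop it at the pointer

## Robot

A 6-joint arm with a two-finger parallel gripper is mounted at the origin on the work surface. World frame = base frame: x ahead of the robot, y to its left, z up, the work surface at z = 0. Lengths are in mm, angles in rad, forces in N, time in s.
With the tool pointing down it reaches from about 275 to 750 mm from the base axis. Payload 10.2 kg.
Tool frame: the origin (TCP) lies midway between the tips of the shut fingers; the grasp point (between the pads) lies 19 mm behind it (ctrl.pinch_z is the distance from the TCP to the grasp point, in mm); x points along the fingers, z is the direction in which the jaws open and shut, and the axes are right-handed (so a half turn about x gives the same grasp; the last joint's range is limited). The gripper opens to 85 mm and grips with 20 to 120 N. Pads are 22 mm wide; open, the fingers measure 114 mm over their backs; the gripper's body (76 mm by 85 mm) begins 54 mm behind the grasp point. The pads swing forward as they close: fully open they stand 13 mm farther back than shut.
Start: joints at [0.977, 0.313, 1.498, -0, 1.331, -0.223], TCP at [190.252, 489.321, 209.694] pointing down, gripper open.
Joint ranges: [-2.94, 2.94], [-0.97, 2.17], [0.19, 2.56], [-1.23, 4.37], [0.02, 3.11], [-2.88, 2.88]. Speed limits (rad/s): [2.39, 2.39, 3.01, 3.14, 3.14, 3.14].

## Interface

Orientations are given as a unit quaternion [w, x, y, z].
In Python, from rig import ctrl, capture, workorder, nets gives the robot as it stands. The module is installed in compiled form; this text tells all that it offers.
- The arm moves only by the tool send_rows, never from a script. Its argument "rows" is text: rows parted by semicolons, each of 5 numbers parted by spaces: the opening, from 0 (shut) to 1 (fully open), then the shift along the tool's x, y, z in cm, then the turn about the tool's x in units of 5 degrees (1.0 is 5 degrees). In form: grip x y z yaw; .... A call has 1 to 12 rows; each row is the pose to reach, as a shift and turn from the pose commanded when the call began, along the tool's axes at that moment; what a row does not reach only later rows make up. A row lasts 1/10 s, in which the tool goes at most 50 mm and 8.59 degrees, less where a joint would pass 70% of its speed; a pose out of reach is approached as far as the arm can. A call with a gripper value outside its range is refused whole. The fingers move at their own pace and stop on an object; "grip_force" is the grip in N (left out, the last holds). Time passes only in rows, so rows that repeat a pose let the fingers close. It gives the time, the measured TCP pose, the force and the opening at its end, in the units of the state.
- ctrl.sense(): the state, without advancing time (a new reading comes with each control period).
- capture(name): name is "scene" or "top"; returns a dict with "pixels" (400x640x3 uint8, red, green, blue), "intrinsics" (3x3 intrinsics, pixels), "view" (4x4, takes a point from world to camera coordinates). Camera axes: x right, y down, z forward; pixel columns grow to the right and rows downward; lengths in mm; the calibration is good to about 2 mm. A picture is of the moment at which its call begins. There is no depth.
- workorder.finish_job(): hands the job in, once; it reports no verdict.
Trained networks look in a picture, given as the dict that the camera call returned (one of the last four; its "shot" number tells which), for a name from the list of things; names that differ only in an ending like _2 or _b are one class to them, and where a whole thing is asked for, a point or a joint stands for the part that bears it (a point fixed in the world has none). Each returns a list of dicts, best first, with "confidence" (0 to 1); they miss things now and then, are a little off and sometimes report something else, mostly with a low value. They report only what shows in the picture. A call takes as long as a camera call.
- nets.boxes_of(picture, target): "location" ([x, y, z] in mm, in world coordinates, good to about 4 mm: the middle of the surface that is visible of it).
- nets.spot_point(picture, target): "location" ([x, y, z] in mm, in world coordinates, good to about 4 mm: a listed point, or the origin of a listed thing).
The state is a dict: "time_s": time; "joints": joint angles; "dq": joint speeds; "tau": joint torques, N m; "eef_pos": TCP position; "ee_rot": TCP orientation; "force": force on the tool from outside, world axes, zero at the start; "wrist_torque": the same for the moment, N m; "grip_width": opening from 0.0 (shut) to 1.0 (fully open).
Only numpy, scipy, OpenCV 4.12 (cv2) and the standard library are available. Lean on these libraries where they do the work, as an engineer would, in place of code of your own. Each camera call takes 0.05 s, during which the arm holds its last target.

## Task

Before the raffle opens, give the tabletop raffle wheel a test spin: flick its upright rib with a fingertip so that the wheel runs clockwise (seen from above) by itself, untouched, for at least two seconds, at no less than a quarter turn a second. Then brake it by pressing a fingertip down on it, hold it still for half a second with the rib in line with the fixed pointer, and let go, leaving it at rest there. Only touch and push: never pinch the rib, lift or shove the stand, or disturb the mug, jar or bell.

Things in the scene. Friction and masses are not known exactly. Their poses are not given: they have to be found in the camera images.
- stand: round dark steel stand of the raffle wheel, 250 mm across, 30 mm high, 4 kg, standing loose on the table and free to face any way. Origin: centre of its underside, on the wheel's vertical axis, z up. Its fixed steel pointer lies along its own +x: an arm that rises outside the wheel, 132 to 163 mm from the axis (its arrow tip points inward, its foot is lower), its upper side 61 mm above the table
- wheel (a joint): turn of the wheel in rad, positive clockwise seen from above, without limits (it counts on past a full turn); 0, and every whole turn, is the rib in line with the pointer. In the stand's frame the rib stands at the angle minus this value, counted anticlockwise. Wheel about 0.7 kg on a light bearing: it slows by only 0.2 to 0.5 rad/s in each second, and once stopped it stays put
- disc: the raffle wheel itself, all that turns: a plywood disc 220 mm across whose upper face lies 54 mm above the table, with a wooden hub drum on it, 90 mm across, flat on top at 88 mm, and one rib; friction with a fingertip about 0.6. Origin on the axis, 40 mm above the table (underside of the plywood); x along the rib, z up
- rib_mark (a point): point on the top edge of the wheel's one rib, 85 mm from the axis and 88 mm above the table; it turns with the wheel. The rib is an upright wooden fin, 12 mm thick, that runs radially from the hub to 104 mm from the axis and stands 34 mm above the disc
- home (a point): fixed point on the stand, 85 mm from the axis on the pointer's line and 88 mm above the table: where the point on the rib must come to rest
- rib_lead: the clockwise half of the rib, with the face that goes ahead in the clockwise run. Same origin and axes as the disc
- rib_trail: the other half of the rib, with the face to be flicked. Same origin and axes as the disc
- mug: white mug, 80 mm across, 90 mm high, left of the wheel; origin at the centre of its underside
- jar: glass jar with a metal lid, 60 mm across, 80 mm high, right of the wheel; origin at the centre of its underside
- bell: brass counter bell, 76 mm across, 58 mm high, beyond the wheel on the right; origin at the centre of its underside

How it is judged:
By the outcome, as a careful person would: the job done as asked, in the order asked, and still so for the second after the job is handed in, with the robot touching nothing.
It also fails if it takes over 48 s, if anything falls off the work surface, if the arm or the gripper's body presses on something with over 40 N, if the wrist force passes 120 N, or if a joint passes its speed limit or range.

## Working session

There is one attempt and no reset: what is moved stays moved. The work goes in short steps, Python scripts to look and compute and a tool call to move; the robot and the scene stay as the last step left them, time stands still between calls to the robot, and variables do not carry over. Pictures are saved under pics/ and viewed, and the job is handed in when it is done.

Besides the shell and the picture viewer there is one more tool, called after "Emit:" in YAML: its name, and indented under it one key for each argument. send_rows: Moves the arm, as the interface text tells. Its arguments: {"type":"object","properties":{"rows":{"type":"string"},"grip_force":{"type":"number"}},"required":["rows"]}

```bash
mkdir -p pics
cat > h.py <<'E'
import numpy as np, cv2
from rig import ctrl, capture, workorder, nets
def save(p,n): cv2.imwrite('pics/'+n+'.png', cv2.cvtColor(np.asarray(p['pixels']),cv2.COLOR_RGB2BGR))
def proj(p,X):
    c=np.array(p['view'])@np.r_[X,1]; u=np.array(p['intrinsics'])@c[:3]; return u[:2]/u[2]
def unproj(p,uv,z):
    V=np.array(p['view']);K=np.array(p['intrinsics']);R=V[:3,:3];t=V[:3,3]
    C=-R.T@t; d=R.T@np.linalg.inv(K)@np.r_[uv,1]; return C+d*(z-C[2])/d[2]
E
python3 - <<'E'
from h import *
print({k:np.round(v,3) for k,v in ctrl.sense().items()}, ctrl.pinch_z)
for n in ['top','scene']:
    p=capture(n); save(p,n+'0')
    for t in ['stand','disc','rib_mark','home','rib_lead','rib_trail','mug','jar','bell']:
        for f in (nets.boxes_of,nets.spot_point):
            try:
                print(n,t,f.__name__,[(np.round(r['location'],0),round(r['confidence'],2)) for r in f(p,t)[:2]])
            except Exception as e: print(n,t,e)
E
```

```text
{'time_s': np.float64(0.0), 'joints': array([ 0.977,  0.313,  1.498, -0.   ,  1.331, -0.223]), 'dq': array([ 0.001,  0.001,  0.   , -0.   , -0.001,  0.001]), 'tau': array([-1.0000e-03, -4.1226e+01, -2.5975e+01, -0.0000e+00,  4.0000e-03,
        0.0000e+00]), 'eef_pos': array([190.09 , 489.072, 209.104]), 'ee_rot': array([ 0.583, -0.399,  0.584,  0.399]), 'force': array([-0.727, -0.143, -0.322]), 'wrist_torque': array([ 0.007,  0.014, -0.03 ]), 'grip_width': np.float64(1.004)} 18.700000000000003
top stand call [(array([535.,  77.,  50.]), 0.64)]
top stand call [(array([549.,  84.,   0.]), 0.76)]
top disc call [(array([550.,  80.,  53.]), 0.75)]
top disc call [(array([555.,  85.,  38.]), 0.81)]
top rib_mark call [(array([549.,  81.,  54.]), 0.98)]
top rib_mark call [(array([609., 140.,  87.]), 0.94)]
top home call [(array([542.,  80.,  52.]), 0.82)]
top home call [(array([491.,  28.,  85.]), 0.91)]
top rib_lead call []
top rib_lead call []
top rib_trail call []
top rib_trail call []
top mug call [(array([472., 378.,  39.]), 0.63)]
top mug call [(array([475., 369.,   1.]), 0.91), (array
[... 597 characters left out ...]
ray([ 701., -328.,    2.]), 0.17)]
scene rib_mark call [(array([570.,  76.,  57.]), 0.8), (array([606., 130.,  70.]), 0.17)]
scene rib_mark call []
scene home call [(array([587.,  70.,  47.]), 0.92)]
scene home call [(array([486.,  27.,  83.]), 0.61)]
scene rib_lead call []
scene rib_lead call []
scene rib_trail call []
scene rib_trail call [(array([ 702., -331.,   -2.]), 0.2)]
scene mug call [(array([494., 364.,  58.]), 0.87)]
scene mug call [(array([475., 366.,   0.]), 0.75)]
scene jar call [(array([ 483., -371.,   60.]), 0.84)]
scene jar call [(array([ 462., -375.,    3.]), 0.79)]
scene bell call [(array([ 716., -324.,   32.]), 0.97)]
scene bell call [(array([ 701., -328.,   -1.]), 0.62)]
```

View pics/top0.png

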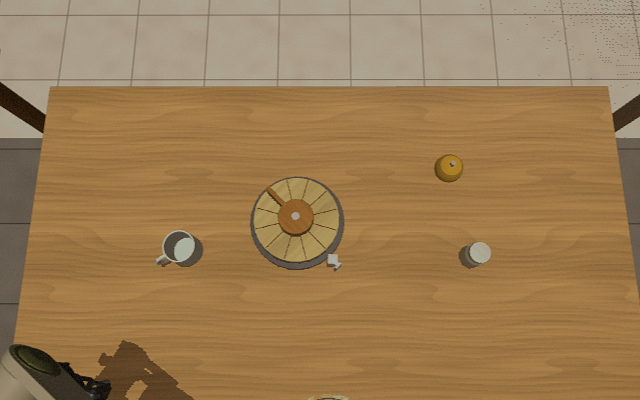

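View pics/scene0.png

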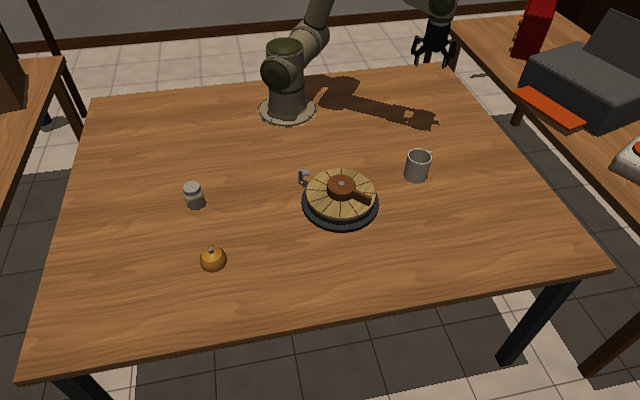

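Run:
```python
from h import *
from scipy.spatial.transform import Rotation as R
s=ctrl.sense();q=s['ee_rot'];M=R.from_quat([q[1],q[2],q[3],q[0]]).as_matrix();print(np.round(M,3))
for n in ['top','scene']:
    p=capture(n);V=np.array(p['view']);print(n,np.round(-V[:3,:3].T@V[:3,3]),np.round(V[:3,:3],2).tolist(), np.array(p['intrinsics'])[0])
    for X in ([550,81,88],[490,24,61]): print(proj(p,X))
    im=cv2.cvtColor(np.asarray(p['pixels']),cv2.COLOR_RGB2BGR)
    c=proj(p,[550,81,60]).astype(int)
    cr=im[c[1]-65:c[1]+65,c[0]-65:c[0]+65]; print(c-65)
    cv2.imwrite(f'pics/{n}_z.png',cv2.resize(cr,None,fx=4,fy=4,interpolation=cv2.INTER_NEAREST))
```

```text
[[-0.    -0.932  0.362]
 [ 0.     0.362  0.932]
 [-1.     0.     0.   ]]
top [ 307.   10. 1274.] [[0.0, -1.0, -0.0], [-0.97, 0.0, -0.23], [0.23, 0.0, -0.97]] [485.23372708   0.         322.00330678]
[295.56428931 215.60976709]
[318.49497762 241.09814317]
[231 152]
scene [1452. -198. 1010.] [[0.2, 0.98, 0.01], [0.7, -0.14, -0.7], [-0.68, 0.14, -0.72]] [424.63904285   0.         312.29538565]
[340.28272863 182.95556287]
[318.10270554 178.56667861]
[274 124]
```

View pics/top_z.png

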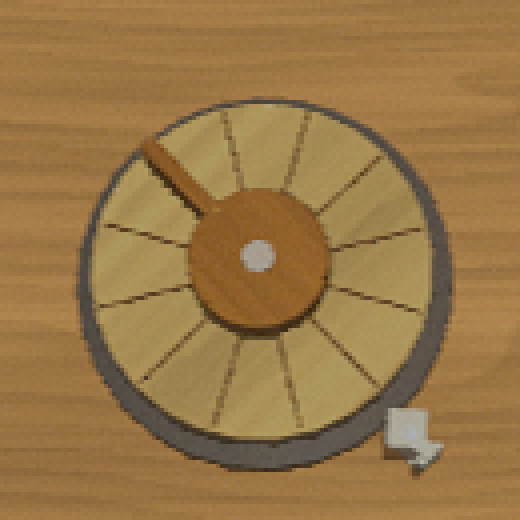

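View pics/scene_z.png

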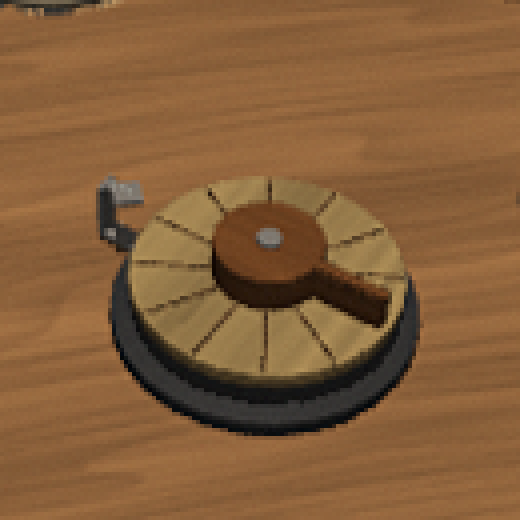

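```bash
cat >> h.py <<'E'
def up(p,uv,z): 
    uv=np.asarray(uv,float); return np.array([unproj(p,u,z)[:2] for u in uv.reshape(-1,2)])
def circ(pts):
    A=np.c_[2*pts,np.ones(len(pts))];b=(pts**2).sum(1);s=np.linalg.lstsq(A,b,rcond=None)[0];return s[:2],np.sqrt(s[2]+s[:2]@s[:2])
E
python3 - <<'E'
from h import *
for n in ['top','scene']:
    p=capture(n); im=cv2.cvtColor(np.asarray(p['pixels']),cv2.COLOR_RGB2BGR)
    hsv=cv2.cvtColor(im,cv2.COLOR_BGR2HSV); c=proj(p,[550,81,60]).astype(int)
    m=np.zeros(hsv.shape[:2],np.uint8); m[c[1]-65:c[1]+65,c[0]-65:c[0]+65]=1
    for pt in [(258,130),(100,250),(180,180),(258,200),(430,260),(20,20),(406,430),(258,256)] if n=='top' else [(200,340),(260,220),(270,280),(350,285),(125,190),(20,100),(107,220)]:
        print(pt,hsv[c[1]-65+pt[1]//4,c[0]-65+pt[0]//4],end=' ')
    print()
    # pointer pixels: low saturation & bright
    w=((hsv[...,1]<60)&(hsv[...,2]>100)&(m>0))
    ys,xs=np.nonzero(w)
    P=up(p,np.c_[xs,ys],61); 
    r=np.hypot(*(P-[550,81]).T)
    k=(r>100); a=np.degrees(np.arctan2(*(P[k]-[550,81]).T[::-1]))
    for x,y,rr,aa in zip(xs[k],ys[k],r[k],a): print(x,y,round(rr),round(aa,1),end='; ')
    print()
E
```

```text
(258, 130) [ 20 118 173] (100, 250) [ 21 124 171] (180, 180) [ 16 185 138] (258, 200) [ 16 182 144] (430, 260) [ 20 125 147] (20, 20) [ 17 143 152] (406, 430) [ 22  16 172] (258, 256) [ 18  38 166] 
327 254 121 -139.8; 328 254 123 -138.9; 329 254 125 -138.0; 330 254 126 -137.1; 331 254 128 -136.3; 332 254 130 -135.5; 333 254 131 -134.8; 334 254 133 -134.0; 328 255 125 -139.6; 329 255 126 -138.8; 330 255 128 -137.9; 331 255 130 -137.1; 332 255 131 -136.3; 333 255 133 -135.5; 334 255 135 -134.8; 335 255 137 -134.0; 336 255 139 -133.3; 337 255 140 -132.6; 327 256 125 -141.2; 328 256 127 -140.4; 329 256 128 -139.5; 330 256 130 -138.7; 331 256 132 -137.8; 332 256 133 -137.0; 333 256 135 -136.3; 334 256 137 -135.5; 335 256 139 -134.8; 336 256 140 -134.1; 337 256 142 -133.4; 328 257 129 -141.1; 329 257 130 -140.2; 330 257 132 -139.4; 331 257 133 -138.6; 332 257 135 -137.8; 333 257 137 -137.0; 334 257 139 -136.2; 335 257 140 -135.5; 336 257 142 -134.8; 337 257 144 -134.1; 327 258 129 -142.6; 328 258 131 -141.8; 329 258 132 -140.9; 330 258 134 -140.1; 331 258 135 -139.3; 332 258 137 -138.5; 3
[... 2091 characters left out ...]
 300 170 154 -136.2; 301 170 152 -136.9; 302 170 149 -137.6; 303 170 146 -138.4; 304 170 144 -139.2; 305 170 141 -140.0; 306 170 139 -140.9; 307 170 136 -141.7; 308 170 134 -142.7; 302 171 146 -136.1; 303 171 143 -136.9; 304 171 141 -137.6; 305 171 138 -138.5; 306 171 136 -139.3; 307 171 133 -140.2; 308 171 130 -141.1; 302 172 143 -134.6; 303 172 141 -135.3; 304 172 138 -136.1; 305 172 135 -136.8; 306 172 133 -137.7; 307 172 130 -138.5; 308 172 127 -139.4; 303 173 138 -133.7; 304 173 135 -134.4; 305 173 133 -135.2; 306 173 130 -136.0; 307 173 127 -136.8; 308 173 125 -137.7; 309 173 122 -138.6; 303 174 135 -132.0; 301 181 128 -117.8; 302 181 125 -118.3; 301 182 127 -115.9; 302 182 124 -116.2;
```

Run:
```python
from h import *
for n in ['top','scene']:
    p=capture(n); im=cv2.cvtColor(np.asarray(p['pixels']),cv2.COLOR_RGB2BGR)
    hsv=cv2.cvtColor(im,cv2.COLOR_BGR2HSV).astype(int); c=proj(p,[550,81,60])
    yy,xx=np.mgrid[:400,:640]; P=up(p,np.c_[xx.ravel(),yy.ravel()],54).reshape(400,640,2)
    d=np.hypot(P[...,0]-550,P[...,1]-81)
    # radial scan of disc edge: dark ring (S low) outside
    ring=(hsv[...,1]<70)&(hsv[...,2]<110)&(d<160)
    print(n,ring.sum())
    # disc edge: for each angle first ring pixel from inside
    pts=[];out=[]
    for a in np.radians(np.arange(0,360,4)):
        prev=None
        for r in np.arange(95,165,0.5):
            u=proj(p,[550+r*np.cos(a),81+r*np.sin(a),54]); 
            if ring[int(round(u[1])),int(round(u[0]))]:
                pts.append([550+r*np.cos(a),81+r*np.sin(a)]);break
    pts=np.array(pts);c1,r1=circ(pts)
    for _ in range(5):
        e=np.abs(np.hypot(*(pts-c1).T)-r1);k=e<max(3,np.median(e)*2);c1,r1=circ(pts[k])
    print('disc',c1,r1,k.sum(),len(pts))
    hub=(hsv[...,0]<=17)&(hsv[...,1]>165)&(hsv[...,2]>(95 if n=='scene' else 125))&(d<75)
    cv2.imwrite(f'pics/{n}_hub.png',hub.astype(np.uint8)*255)
    P88=up(p,np.c_[xx[hub],yy[hub]],88); cc=P88.mean(0)
    k=np.hypot(*(P88-[548,81]).T)<48; hp=P88[k]; h=cv2.convexHull(hp.astype(np.float32))[:,0]
    print('hub',circ(h.astype(float)), hp.mean(0))
    # cap
    cap=(hsv[...,1]<70)&(hsv[...,2]>100)&(d<30); 
    print('cap px',xx[cap].mean(),yy[cap].mean(), up(p,[xx[cap].mean(),yy[cap].mean()],90))
```

```text
top 894
disc [547.99125388  81.77249307] 111.46888127944366 84 84
hub (array([549.53050344,  82.52075004]), np.float64(43.02553089489634)) [549.0872427   82.24894361]
cap px 295.1764705882353 215.6078431372549 [[549.5955952   81.84661111]]
scene 947
disc [564.89289811  79.00200674] 109.2584785803188 46 53
hub (array([553.44114648,  81.63743599]), np.float64(41.93182702275507)) [554.61635071  81.61293858]
cap px 339.5 184.0 [[555.94518295  76.89492273]]
```

Emit:
send_rows:
  rows: "0 0 -49.2 -16.3 6.8;0 0 -49.2 -16.3 6.8;0 0 -49.2 -16.3 6.8;0 0 -49.2 -16.3 6.8;0 0 -49.2 -16.3 6.8;0 0 -49.2 -16.3 6.8;0 0 -49.2 -16.3 6.8;0 0 -49.2 -16.3 6.8;0 0 -49.2 -16.3 6.8;0 0 -49.2 -16.3 6.8;0 0 -49.2 -16.3 6.8;0 0 -49.2 -16.3 6.8"
  grip_force: 40

```text
time_s: 3.4
eef_pos: [591.2, 157.0, 208.8]
ee_rot: [0.675, -0.21, 0.675, 0.21]
force: [-0.2, 0.3, 0.7]
grip_width: 0.004
```

```bash
cat >> h.py <<'E'
from scipy.spatial.transform import Rotation as Rot
def tool():
    s=ctrl.sense();q=s['ee_rot'];return s,Rot.from_quat([q[1],q[2],q[3],q[0]]).as_matrix()
E
python3 - <<'E'
from h import *
s,M=tool();print(s['time_s'],s['eef_pos'],s['grip_width'],s['joints'],np.round(M,3),s['force'])
p=capture('top');save(p,'top1')
E
```

```text
3.4 [591.1598867  157.02297793 208.82603664] 0.004468953679338796 [ 6.84292182e-02  5.08638325e-01  1.21461034e+00 -2.39514036e-04
  1.41904203e+00 -5.34952359e-01] [[-0.001 -0.567  0.823]
 [-0.     0.823  0.567]
 [-1.     0.    -0.001]] [-0.20454092  0.30176809  0.69704943]
```

View pics/top1.png

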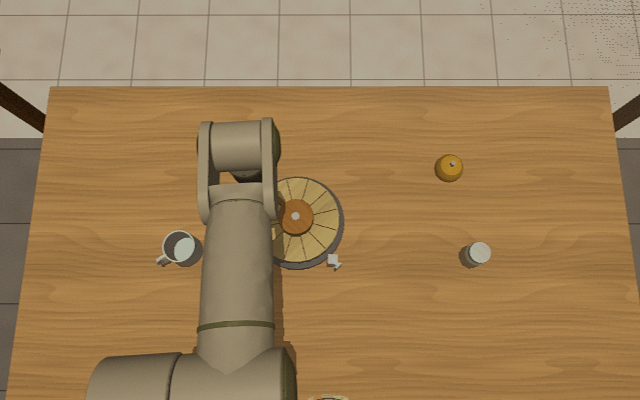

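Emit:
send_rows:
  rows: "0 4 0.4 0 0;0 8 0.4 0 0;0 11.5 0.4 0 0;0 13.5 0.4 0 0;0 14.4 0.4 0 0;0 14.4 0.4 0 0"

```text
time_s: 4.05
eef_pos: [586.7, 163.2, 65.4]
ee_rot: [0.674, -0.211, 0.675, 0.212]
force: [-0.1, 0.1, -0.1]
grip_width: 0.004
```

Run:
```python
from h import *
s,M=tool();print(s['time_s'],s['eef_pos'],s['force'])
p=capture('scene');save(p,'sc2'); im=cv2.imread('pics/sc2.png');cv2.imwrite('pics/sc2z.png',cv2.resize(im[120:250,260:440],None,fx=4,fy=4,interpolation=cv2.INTER_CUBIC))
print(nets.spot_point(p,'rib_mark'))
```

```text
4.05 [586.67271635 163.15347505  65.3606033 ] [-0.09345928  0.134921   -0.05068289]
[{'location': [605.4, 141.5, 87.6], 'confidence': 0.76}]
```

View pics/sc2z.png

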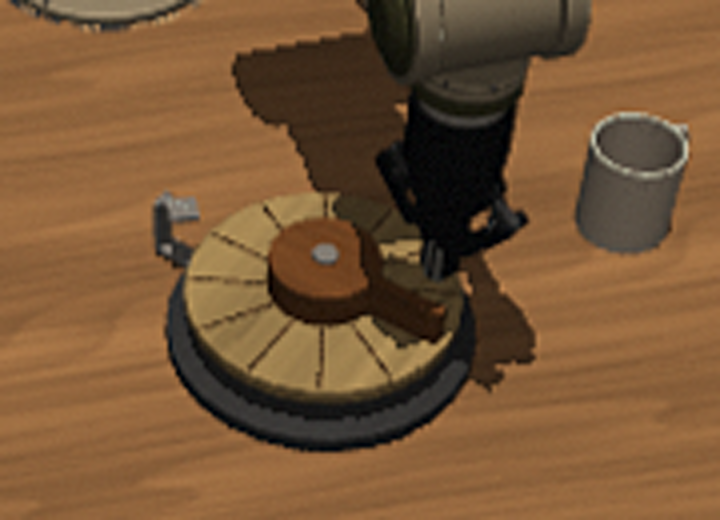

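Run:
```python
from h import *
s,M=tool()
C=np.array([551,82.]);p0=s['eef_pos'][:2]
d=p0-C; # keep rigid rotation about C
for k in [.05,.11,.18,.29,.48,.76,1.12,1.5,1.62,1.66]:
    c,sn=np.cos(-k),np.sin(-k); q=C+np.array([[c,-sn],[sn,c]])@d-p0
    # pull inward so that offset stays
    t=M.T@np.r_[q,0]/10; print(k,np.round(t,2),q+p0)
```

```text
0.05 [ 0.   -0.39  0.22] [591.90323433 160.98756806]
0.11 [ 0.   -0.87  0.45] [596.56604163 158.39271128]
0.18 [ 0.   -1.44  0.69] [601.79757415 155.01860685]
0.29 [ 0.   -2.38  0.98] [609.50641718 149.00081817]
0.48 [ 0.01 -4.05  1.23] [621.10724993 136.7456299 ]
0.76 [ 0.01 -6.52  1.02] [633.50621787 115.23905081]
1.12 [ 0.01 -9.45 -0.23] [639.92656838  84.04350744]
1.5 [ 1.000e-02 -1.185e+01 -2.580e+00] [634.34093796  50.9130486 ]
1.62 [ 1.00e-02 -1.24e+01 -3.49e+00] [630.02011535  41.15967855]
1.66 [ 1.000e-02 -1.256e+01 -3.810e+00] [628.32373043  38.03238465]
```

Emit:
send_rows:
  rows: "0 0 -0.4 0.2 0;0 0 -0.9 0.4 0;0 0 -1.4 0.7 0;0 0 -2.4 1.0 1;0 0 -4.0 1.2 2.5;0 0 -6.5 1.0 4;0 0 -9.4 -0.2 5.5;0 0 -11.8 -2.6 7;0 -3.5 -12.4 -3.5 7;0 -8 -12.5 -3.8 7;0 -12 -12.5 -3.8 7;0 -16 -10 -3.8 7"

```text
time_s: 5.35
eef_pos: [614.0, 56.4, 227.4]
ee_rot: [0.707, 0.003, 0.707, -0.003]
force: [-0.1, 1.1, 0.6]
grip_width: 0.0
```

Run:
```python
from h import *
s,M=tool();print(s['time_s'],s['eef_pos'],s['force'],np.round(M,2))
for i in range(4):
    t=ctrl.sense()['time_s'];p=capture('scene')
    if i%3==0: save(p,f'sc3_{i}')
    print(t,[(r['location'],r['confidence']) for r in nets.spot_point(p,'rib_mark')], ctrl.sense()['time_s'])
```

```text
5.35 [614.04810722  56.38815395 227.43604976] [-0.07097503  1.06722798  0.64348084] [[ 0.    0.01  1.  ]
 [-0.    1.   -0.01]
 [-1.   -0.    0.  ]]
5.35 [([510.6, 3.5, 86.1], 0.62), ([550.2, 81.0, 1.4], 0.43)] 5.45
5.45 [([481.5, 27.0, 90.7], 0.78)] 5.55
5.55 [([466.0, 50.6, 88.5], 0.81)] 5.65
5.65 [([465.2, 80.5, 86.4], 0.57)] 5.75
```

View pics/sc3_0.png

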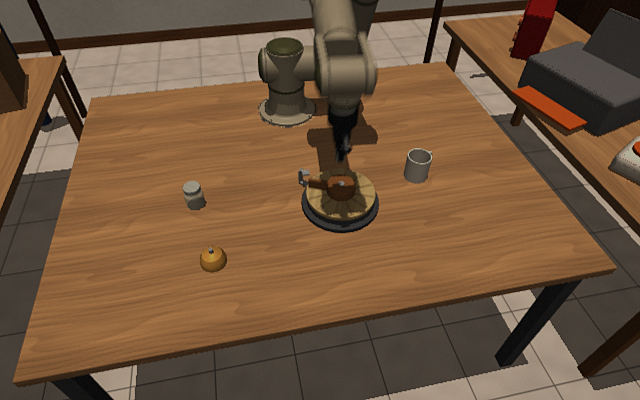

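View pics/sc3_3.png

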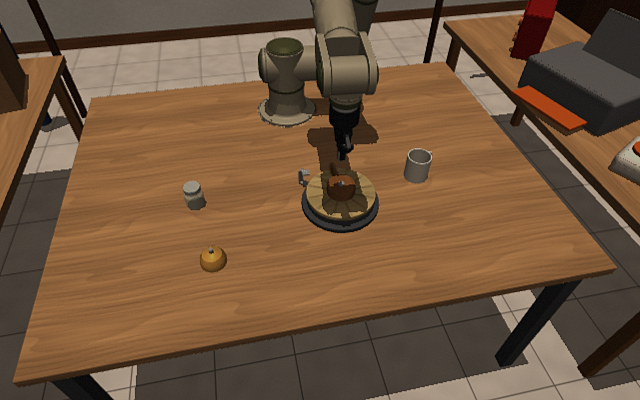

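Emit:
send_rows:
  rows: "0 0 2.5 -3 0;0 1 5.4 -6.3 0;0 5 5.4 -6.3 0;0 9 5.4 -6.3 0;0 10.5 5.4 -6.3 0;0 11 5.4 -6.3 0;0 11 5.4 -6.3 0;0 11 5.4 -6.3 0"

```text
time_s: 6.55
eef_pos: [551.1, 112.7, 116.6]
ee_rot: [0.708, 0.002, 0.707, -0.002]
force: [0.4, -0.4, -0.0]
grip_width: -0.002
```

Run:
```python
from h import *
s,M=tool();print(s['time_s'],s['eef_pos'],s['force'],np.round(M,3))
for i in range(8):
    t=ctrl.sense()['time_s'];n='scene' if i%2==0 else 'top';p=capture(n)
    if i in(0,1): save(p,f'{n}4_{i}')
    print(n,t,[(r['location'],r['confidence'],round(np.degrees(np.arctan2(r['location'][1]-82,r['location'][0]-551)),1)) for r in nets.spot_point(p,'rib_mark')])
```

```text
6.55 [551.12592737 112.68419029 116.60497265] [ 0.42758157 -0.43519907 -0.04028056] [[ 0.002  0.005  1.   ]
 [-0.     1.    -0.005]
 [-1.    -0.     0.002]]
scene 6.55 [([631.1, 97.2, 87.4], 0.97, np.float64(10.7))]
top 6.65 [([635.6, 70.9, 88.0], 0.86, np.float64(-7.5))]
scene 6.75 [([622.7, 42.7, 89.6], 0.97, np.float64(-28.7))]
top 6.85 [([611.3, 25.0, 85.5], 0.91, np.float64(-43.4))]
scene 6.95 [([586.8, 7.4, 92.4], 0.84, np.float64(-64.4))]
top 7.05 [([566.0, 1.5, 89.3], 0.7, np.float64(-79.4)), ([461.2, -373.0, -2.2], 0.68, np.float64(-101.2))]
scene 7.15 [([539.7, -1.6, 89.0], 0.91, np.float64(-97.7)), ([473.3, 368.2, 0.3], 0.56, np.float64(105.2))]
top 7.25 []
```

View pics/scene4_0.png

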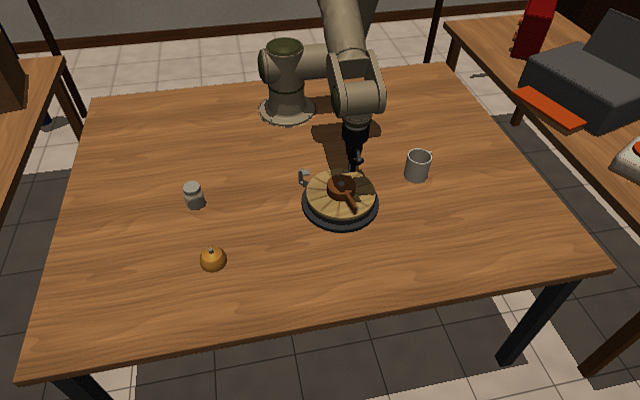

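View pics/top4_1.png

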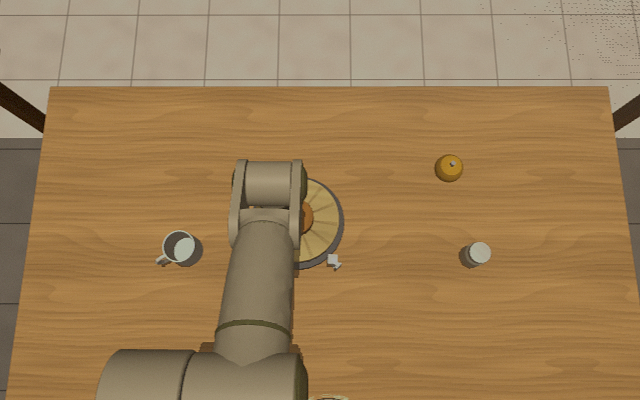

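Emit:
send_rows:
  rows: "0 1 0 0 0;0 1.8 0 0 0;0 1.8 0 0 0;0 1.8 0 0 0;0 1.8 0 0 0;0 1.8 0 0 0;0 1.8 0 0 0;0 1.8 0 0 0;0 1.8 0 0 0;0 1.8 0 0 0;0 1.8 0 0 0;0 1.8 0 0 0"

```text
time_s: 8.55
eef_pos: [550.5, 112.9, 97.7]
ee_rot: [0.707, 0.002, 0.707, -0.002]
force: [-0.8, -0.5, 0.6]
grip_width: -0.003
```

```bash
cat >> h.py <<'E'
import json,os
C0=np.array([551,82.])
def track(nn,cams=('scene',)):
    L=[]
    for i in range(nn):
        for n in cams:
            t=float(ctrl.sense()['time_s']);p=capture(n)
            for r in nets.spot_point(p,'rib_mark')[:1]:
                d=np.array(r['location'][:2])-C0
                if r['confidence']>.45 and 65<np.hypot(*d)<105: L.append([t,float(np.degrees(np.arctan2(d[1],d[0])))])
    old=json.load(open('tr.json')) if os.path.exists('tr.json') else [[5.35,-117.2],[5.45,-141.6],[5.55,-159.7],[5.65,-179],[6.55,10.7],[6.65,-7.5],[6.75,-28.7],[6.85,-43.4],[6.95,-64.4],[7.05,-79.4],[7.15,-97.7]]
    A=sorted(old+L);json.dump(A,open('tr.json','w'));return np.array(A),L
def fit(A,deg=2):
    # unwrap sequentially w/ prediction; angle decreasing
    from scipy.optimize import least_squares
    best=None
    t=A[:,0]-5.35;a=-np.radians(A[:,1])
    for a0 in np.arange(.15,.55,.02):
        for w0 in np.arange(3.2,4.0,.03):
            m=2.05+w0*t-.5*a0*t*t; e=(a-m+np.pi)%(2*np.pi)-np.pi; c=np.abs(e).mean()
            if best is None or c<best[0]: best=(c,w0,a0)
    f=lambda x:np.sin((a-(x[0]+x[1]*t-.5*x[2]*t*t+x[3]*t**3))/2)*2
    r=least_squares(f,[2.05,best[1],best[2],0],loss='soft_l1',f_scale=.05)
    return best,r.x,np.degrees(f(r.x))
E
python3 - <<'E'
from h import *
s,M=tool();print(s['time_s'],s['eef_pos'],s['force'])
A,L=track(5);print(L);print(fit(A));print(ctrl.sense()['time_s'])
E
```

```text
8.55 [550.46302395 112.85180292  97.67644147] [-0.79471393 -0.46224947  0.60880815]
[[8.55, 58.41448891698879], [8.65, 46.503608300174605], [8.75, 34.08887161571664], [8.85, 20.266716805564855], [8.95, 10.02448679594662]]
((np.float64(0.02451319769874513), np.float64(3.6499999999999972), np.float64(0.4299999999999998)), array([ 2.07301115,  3.56757009,  0.26839708, -0.01699296]), array([-1.5747402 ,  2.46221354,  0.3592172 , -0.37850307,  2.00813975,
        1.86994788, -1.49786108,  1.39856224, -2.24616493, -0.1384627 ,
       -1.5836562 , -0.65154075, -1.09804388, -0.69415887,  1.469512  ,
        0.41158341]))
9.05
```

Emit:
send_rows:
  rows: "0 0.5 0 0 0;0 0.6 0 0 0;0 0.6 0 0 0;0 0.6 0 0 0"

```text
time_s: 9.45
eef_pos: [550.5, 112.9, 91.7]
ee_rot: [0.707, 0.002, 0.707, -0.002]
force: [0.2, -0.2, -0.9]
grip_width: -0.0
```

Run:
```python
from h import *
s,M=tool();print(s['time_s'],s['eef_pos'],s['force'])
A,L=track(3);print(L);b,x,e=fit(A);print(b,x,np.round(e,1));
from scipy.optimize import brentq
# local fit over t>6.5 
for B in (A[A[:,0]>6.5],A[A[:,0]>8.5]):
    t=B[:,0]-9;th=np.unwrap(np.radians(B[:,1])); 
    base=np.polyval([-x[3],.5*x[2],-x[1],-x[0]],B[:,0]-5.35)
    th=base+((np.radians(B[:,1])-base+np.pi)%(2*np.pi)-np.pi)
    c=np.polyfit(t,th,2 if len(B)>6 else 1);print(c, 'w',np.polyval(np.polyder(c),1.0))
    for k in range(1,5):
      for tt in np.arange(.6,2,.05):
        pass
    g=[(round(9+tt,2),round((np.degrees(np.polyval(c,tt))+180)%360-180,1)) for tt in np.arange(.7,1.9,.1)];print(g)
print(ctrl.sense()['time_s'],ctrl.sense()['eef_pos'])
```

```text
9.45 [550.49748517 112.85470677  91.65273772] [ 0.22846139 -0.24092366 -0.94442823]
[[9.45, -52.3620321558104], [9.65, -76.49600647905098]]
(np.float64(0.033524968541037654), np.float64(3.6499999999999972), np.float64(0.4299999999999998)) [2.05228028 3.73440625 0.5578683  0.01172147] [-0.4  2.8 -0.  -1.4  3.2  2.7 -1.   1.4 -2.6 -1.  -2.8  1.  -0.3 -0.8
  0.2 -2.1 -0.1  1. ]
[  0.18961301  -2.14476878 -12.54602024] w -1.765542764949912
[(np.float64(9.7), np.float64(-79.5)), (np.float64(9.8), np.float64(-90.2)), (np.float64(9.9), np.float64(-100.6)), (np.float64(10.0), np.float64(-110.9)), (np.float64(10.1), np.float64(-120.9)), (np.float64(10.2), np.float64(-130.7)), (np.float64(10.3), np.float64(-140.2)), (np.float64(10.4), np.float64(-149.6)), (np.float64(10.5), np.float64(-158.7)), (np.float64(10.6), np.float64(-167.6)), (np.float64(10.7), np.float64(-176.3)), (np.float64(10.8), np.float64(175.2))]
[  0.0165082   -2.14759828 -12.51400683] w -2.114581870564242
[(np.float64(9.7), np.float64(-82.7)), (np.float64(9.8), np.float64(-94.8)), (np.float64(9.9), np.float64(-107.0)), (np.float64(10.0), np.float64(-119.1)), (np.float64(10.1), np.float64(-131.2)), (np.float64(10.2), np.float64(-143.3)), (np.float64(10.3), np.float64(-155.4)), (np.float64(10.4), np.float64(-167.4)), (np.float64(10.5), np.float64(-179.4)), (np.float64(10.6), np.float64(168.5)), (np.float64(10.7), np.float64(156.6)), (np.float64(10.8), np.float64(144.6))]
9.75 [550.49698559 112.85093587  91.74558156]
```

Emit:
send_rows:
  rows: "0 0 0 0 0;0 0 0 0 0;0 0 0 0 0;0 0.1 0 0 0;0 0.65 0 0 0;0 0.65 0 0 0;0 0.65 0 0 0"

```text
time_s: 10.45
eef_pos: [550.4, 112.9, 84.9]
ee_rot: [0.707, 0.002, 0.707, -0.002]
force: [0.5, 0.2, -0.3]
grip_width: 0.001
```

Run:
```python
from h import *
s,M=tool();print(s['time_s'],s['eef_pos'],s['force'])
for n in ('scene','top','scene'):
    t=ctrl.sense()['time_s'];p=capture(n);save(p,n+'5_%d'%(t*100))
    r=nets.spot_point(p,'rib_mark')[:1];h=nets.spot_point(p,'home')[:1]
    an=lambda r:[(x['location'],x['confidence'],np.degrees(np.arctan2(x['location'][1]-82,x['location'][0]-551))) for x in r]
    print(t,an(r),an(h))
    im=cv2.cvtColor(np.asarray(p['pixels']),cv2.COLOR_RGB2BGR);c=proj(p,[540,65,60]).astype(int)
    cv2.imwrite(f'pics/{n}5z.png',cv2.resize(im[c[1]-60:c[1]+60,c[0]-70:c[0]+70],None,fx=5,fy=5,interpolation=cv2.INTER_CUBIC));print(c)
```

```text
10.45 [550.35816372 112.85625921  84.93413615] [ 0.52123182  0.2029543  -0.3348498 ]
10.45 [([473.2, 38.3, 86.6], 0.58, np.float64(-150.67722342588934))] [([486.0, 27.8, 84.4], 0.6, np.float64(-140.17709281763962))]
[334 187]
10.6 [([469.5, 58.6, 85.0], 0.95, np.float64(-163.98035074098678))] [([490.3, 29.6, 86.7], 0.65, np.float64(-139.19720608192543))]
[302 221]
10.75 [([460.2, 74.7, 86.6], 0.63, np.float64(-175.40350752461538))] [([486.6, 25.9, 79.8], 0.97, np.float64(-138.94029068809255))]
[334 187]
```

View pics/scene5z.png

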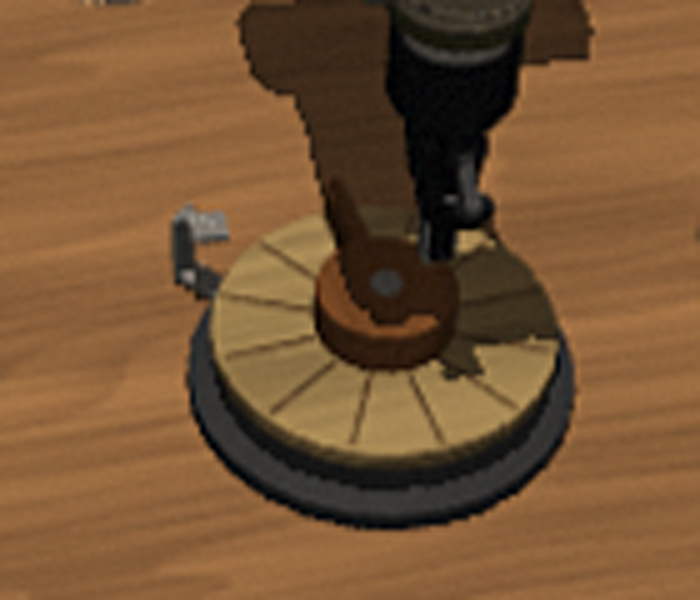

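View pics/top5z.png

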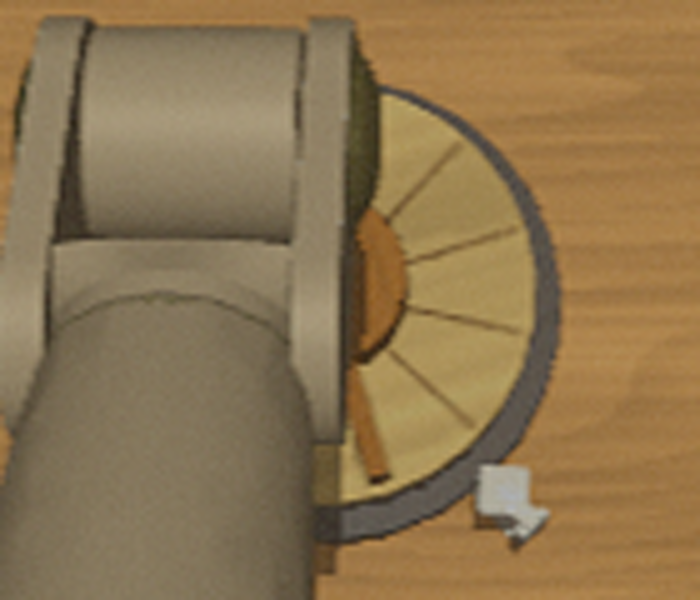

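```bash
python3 - <<'E'
import json,numpy as np
from h import proj
import cv2
from rig import ctrl
s=ctrl.sense();print(s['time_s'],s['eef_pos'],s['force'])
E
ls pics
```

```text
10.9 [550.5251223  112.83661845  85.25023878] [-0.53084448 -0.33412471 -0.23476075]
sc2.png
sc2z.png
sc3_0.png
sc3_3.png
scene0.png
scene4_0.png
scene5_1045.png
scene5_1075.png
scene5z.png
scene_hub.png
scene_z.png
top0.png
top1.png
top4_1.png
top5_1060.png
top5z.png
top_hub.png
top_z.png
```

Emit:
send_rows:
  rows: "0 0.15 0 0 0;0 0.3 0 0 0;0 0.4 0 0 0"

```text
time_s: 11.2
eef_pos: [550.4, 112.8, 80.9]
ee_rot: [0.707, 0.002, 0.707, -0.002]
force: [0.1, 0.4, 0.6]
grip_width: 0.001
```

Run:
```python
from h import *
p=capture('scene');save(p,'sc6');im=cv2.imread('pics/sc6.png')
X=ctrl.sense()['eef_pos'];print(X,ctrl.sense()['time_s'])
o=np.array([300,130])
z=cv2.resize(im[130:230,300:400],None,fx=6,fy=6,interpolation=cv2.INTER_CUBIC)
def mk(P,col):
    u=(proj(p,P)-o+.5)*6; cv2.circle(z,tuple(int(v) for v in u),3,col,-1)
mk(X,(0,0,255)); mk(X+[0,0,20],(0,255,0)); mk([551,82,88],(255,0,0))
for a in np.radians(range(0,360,20)): mk([551+45*np.cos(a),82+45*np.sin(a),88],(255,255,0))
cv2.imwrite('pics/sc6z.png',z)
p=capture('top');save(p,'top6')
```

```text
[550.35704779 112.8541957   80.85854223] 11.25
```

View pics/sc6z.png

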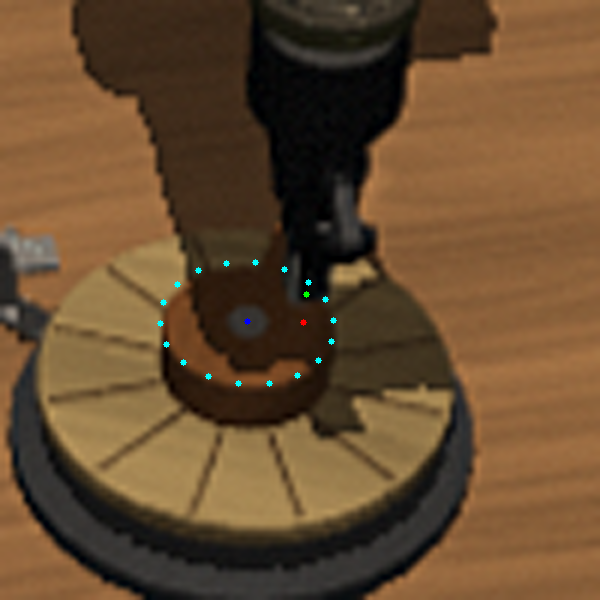

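Run:
```python
from h import *
p=capture('scene')
for nm,X,src in (('a',[586.7,163.2,65.4],'sc2'),('b',[614,56.4,227.4],'sc3_0'),('c',[550.46,112.85,81],'sc6')):
    im=cv2.imread(f'pics/{src}.png');X=np.array(X);u=proj(p,X);o=(u-[30,45]).astype(int)
    z=cv2.resize(im[o[1]:o[1]+65,o[0]:o[0]+60],None,fx=6,fy=6,interpolation=cv2.INTER_CUBIC)
    for dz,col in ((0,(0,0,255)),(10,(0,255,255)),(20,(0,255,0))):
        v=(proj(p,X+[0,0,dz])-o+.5)*6;cv2.circle(z,tuple(int(k) for k in v),3,col,-1)
    cv2.imwrite(f'pics/t{nm}.png',z)
a=[cv2.imread(f'pics/t{n}.png') for n in 'abc'];cv2.imwrite('pics/tabc.png',np.hstack(a)[:, :1080][:, ::1] if 0 else cv2.resize(np.hstack(a),(800,289)))
print(ctrl.sense()['time_s'],[(r['location'],r['confidence']) for r in nets.spot_point(p,'rib_mark')])
```

```text
11.35 [([477.9, 134.8, 90.4], 0.78), ([463.7, -370.5, 4.5], 0.68)]
```

View pics/tabc.png

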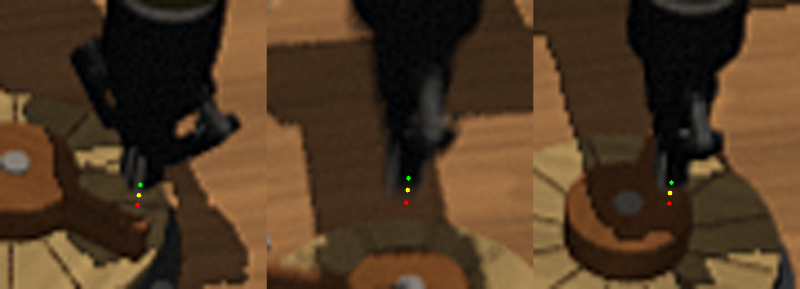

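Emit:
send_rows:
  rows: "0 0.25 0 0 0;0 0.5 0 0 0;0 0.7 0 0 0"

```text
time_s: 11.7
eef_pos: [550.4, 112.9, 73.9]
ee_rot: [0.707, 0.002, 0.707, -0.002]
force: [0.8, -0.5, -0.1]
grip_width: -0.0
```

Emit:
send_rows:
  rows: "0 0.2 0 0 0;0 0.4 0 0 0;0 0.6 0 0 0"

```text
time_s: 12.0
eef_pos: [550.5, 112.8, 68.0]
ee_rot: [0.707, 0.001, 0.707, -0.002]
force: [0.2, 0.1, 0.3]
grip_width: 0.004
```

Run:
```python
from h import *
p=capture('scene');save(p,'sc7');im=cv2.imread('pics/sc7.png')
z=cv2.resize(im[120:240,290:410],None,fx=5,fy=5,interpolation=cv2.INTER_CUBIC)
X=ctrl.sense()['eef_pos']
for dz,col in ((0,(0,0,255)),(20,(0,255,0))):
    v=(proj(p,X+[0,0,dz])-[290,120]+.5)*5;cv2.circle(z,tuple(int(k) for k in v),3,col,-1)
cv2.imwrite('pics/sc7z.png',z)
print(ctrl.sense()['time_s'],[(r['location'],r['confidence']) for r in nets.spot_point(p,'rib_mark')])
```

```text
12.05 [([532.0, 166.3, 88.4], 0.66)]
```

View pics/sc7z.png

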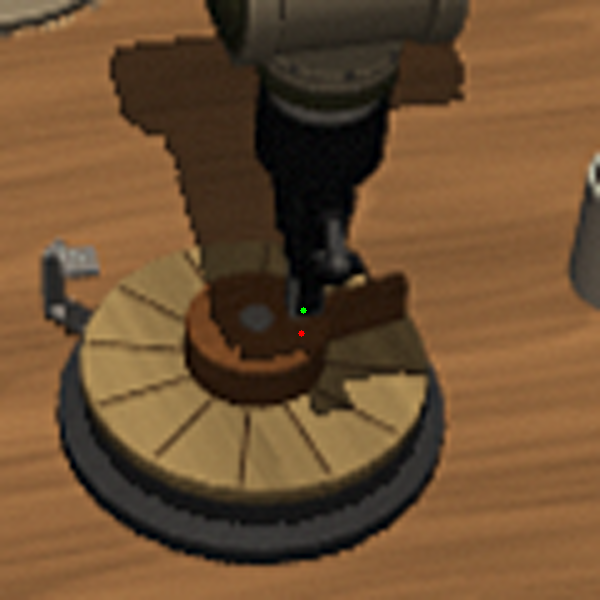

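Emit:
send_rows:
  rows: "0 0.15 0 0 0;0 0.3 0 0 0"

```text
time_s: 12.3
eef_pos: [551.4, 112.9, 66.4]
ee_rot: [0.708, 0.002, 0.706, -0.002]
force: [-2.8, -0.0, 17.4]
grip_width: -0.003
```

Emit:
send_rows:
  rows: "0 -2 0 0 0;0 -6 0 0 0;0 -8 0 0 0;0 -8 3 -4 0;0 -8 5 -6 0;0 -8 5 -6 0"

```text
time_s: 12.9
eef_pos: [488.6, 165.1, 145.5]
ee_rot: [0.707, 0.001, 0.707, -0.0]
force: [0.4, 0.6, -0.2]
grip_width: 0.003
```

Run:
```python
from h import *
s,M=tool();print(s['time_s'],s['eef_pos'],s['joints'],s['force'])
p=capture('scene');save(p,'sc8');im=cv2.imread('pics/sc8.png')
cv2.imwrite('pics/sc8z.png',cv2.resize(im[110:240,270:430],None,fx=5,fy=4.6,interpolation=cv2.INTER_CUBIC))
for i in range(2):
  r=nets.spot_point(p,'rib_mark')[:1];print([(x['location'],x['confidence'],np.degrees(np.arctan2(x['location'][1]-82,x['location'][0]-551))) for x in r])
  p=capture('scene')
for n in ('stand','disc'): print([(x['location'],x['confidence']) for x in nets.spot_point(p,n)[:1]])
```

```text
12.9 [488.64135216 165.06198689 145.53450492] [9.80673474e-02 3.52748220e-01 1.61812190e+00 4.93651319e-04
 1.17106887e+00 9.93638667e-02] [ 0.40296325  0.589904   -0.24104774]
[([553.2, 167.7, 86.9], 0.71, np.float64(88.52948615122945))]
[([550.0, 167.5, 87.3], 0.73, np.float64(90.67009552222454))]
[([552.2, 80.0, 0.8], 0.64)]
[([554.7, 88.5, 42.7], 0.66)]
```

View pics/sc8z.png

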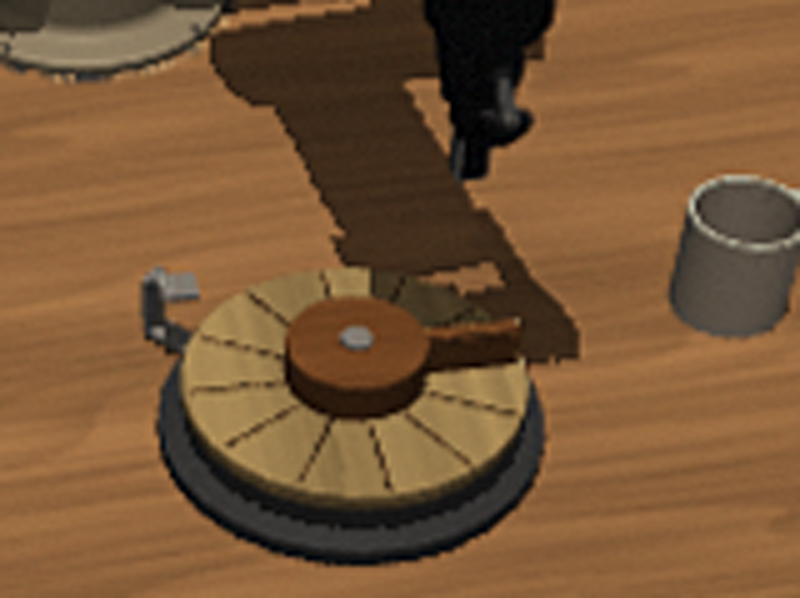

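Emit:
send_rows:
  rows: "0 2 -0.1 2.7 0;0 6 -0.1 2.7 0;0 8.8 -0.1 2.7 0;0 9.7 -0.1 2.7 0;0 9.7 -0.1 2.7 0"

```text
time_s: 13.75
eef_pos: [517.5, 161.7, 47.6]
ee_rot: [0.706, 0.002, 0.708, -0.002]
force: [-0.6, -0.4, -0.1]
grip_width: 0.005
```

Run:
```python
from h import *
s,M=tool();print(s['time_s'],s['eef_pos'],s['force'])
p=capture('scene');save(p,'sc9');im=cv2.imread('pics/sc9.png')
cv2.imwrite('pics/sc9z.png',cv2.resize(im[110:240,270:430],None,fx=5,fy=4.6,interpolation=cv2.INTER_CUBIC))
C=C0;p0=s['eef_pos'][:2];d=p0-C
for k in [.05,.11,.17,.26,.41,.62,.89,1.19,1.49,1.6,1.64]:
    c,sn=np.cos(-k),np.sin(-k); q=C+np.array([[c,-sn],[sn,c]])@d-p0
    t=M.T@np.r_[q,0]/10; print(k,np.round(t,2),np.round(q+p0))
```

```text
13.75 [517.49791019 161.68712223  47.57448946] [-0.62418482 -0.36329323 -0.10020347]
0.05 [-0.    0.16  0.4 ] [522. 163.]
0.11 [-0.    0.32  0.89] [526. 165.]
0.17 [-0.    0.46  1.39] [531. 166.]
0.26 [-0.    0.6   2.16] [539. 168.]
0.41 [-0.01  0.69  3.45] [552. 168.]
0.62 [-0.01  0.49  5.25] [570. 166.]
0.89 [-0.01 -0.32  7.44] [592. 158.]
1.19 [-0.02 -1.85  9.51] [613. 143.]
1.49 [-0.02 -3.93 11.04] [628. 122.]
1.6 [-0.02 -4.8  11.44] [632. 113.]
1.64 [-0.02 -5.12 11.56] [633. 110.]
```

View pics/sc9z.png

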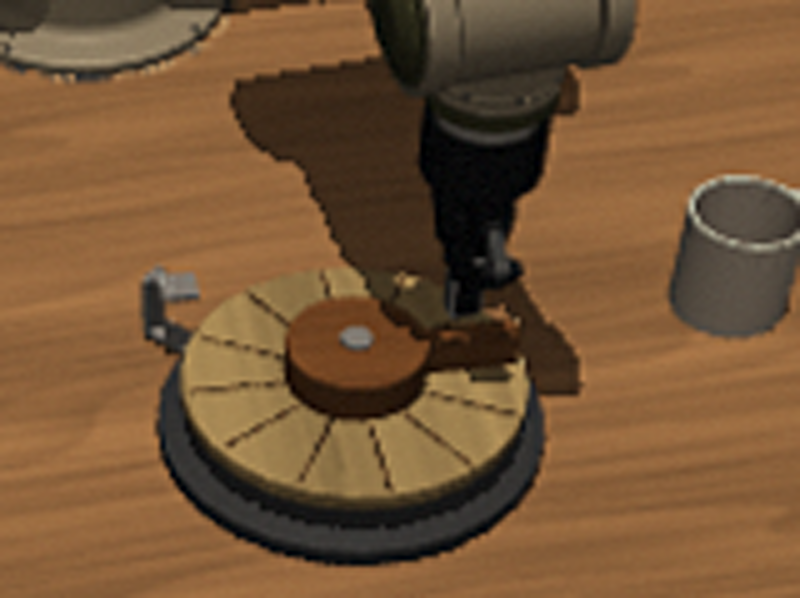

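Emit:
send_rows:
  rows: "0 0 0.2 0.4 0;0 0 0.3 0.9 0;0 0 0.5 1.4 0;0 0 0.6 2.2 1;0 0 0.7 3.4 2.5;0 0 0.5 5.2 4;0 0 -0.3 7.4 5.5;0 0 -1.8 9.5 7;0 0 -3.9 11.0 8.5;0 -3.5 -4.8 11.4 8.5;0 -7 -5 11.5 8.5;0 -10 -5 9 8.5"

```text
time_s: 15.0
eef_pos: [609.4, 110.8, 150.0]
ee_rot: [0.659, 0.258, 0.657, -0.258]
force: [0.1, 0.1, -0.0]
grip_width: 0.0
```

```bash
mv tr.json tr_old.json
cat >> h.py <<'E'
def trk(nn,fn='tr2.json',cams=('scene',)):
    L=json.load(open(fn)) if os.path.exists(fn) else []
    k=len(L)
    for i in range(nn):
        for n in cams:
            t=float(ctrl.sense()['time_s']);p=capture(n)
            for r in nets.spot_point(p,'rib_mark')[:1]:
                d=np.array(r['location'][:2])-C0
                if r['confidence']>.45 and 65<np.hypot(*d)<105: L.append([t,float(np.degrees(np.arctan2(d[1],d[0])))])
    json.dump(L,open(fn,'w'))
    return np.array(L),np.round(L[k:],2)
E
python3 - <<'E'
from h import *
s,M=tool();print(s['time_s'],s['eef_pos'],s['force'],np.round(M,3).tolist())
A,L=trk(4);print(L.tolist(),ctrl.sense()['time_s'])
E
```

```text
15.0 [609.38001236 110.77239811 150.01112899] [ 0.08414879  0.11346423 -0.03328188] [[0.003, 0.68, 0.733], [-0.0, 0.733, -0.68], [-1.0, 0.002, 0.002]]
[[15.0, -45.4], [15.1, -64.94], [15.2, -83.93], [15.3, -103.23]] 15.4
```

Emit:
send_rows:
  rows: "0 0 -2 -2.2 0;0 0.5 -3.9 -4.4 0;0 4 -3.9 -4.4 0;0 6.5 -3.9 -4.4 0;0 7.2 -3.9 -4.4 0;0 7.2 -3.9 -4.4 0"

```text
time_s: 16.0
eef_pos: [548.4, 112.8, 75.3]
ee_rot: [0.658, 0.257, 0.659, -0.258]
force: [-0.5, 0.0, 0.3]
grip_width: -0.0
```

```bash
cat >> h.py <<'E'
def unw(A,w0,a):
    t=A[:,0]-A[0,0];m=np.radians(A[0,1])-w0*t+.5*a*t*t
    th=np.radians(A[:,1]);return t,m+((th-m+np.pi)%(2*np.pi)-np.pi)
def pred(A,w0=3.4,a=.415,deg=2):
    t,th=unw(A,w0,a); c=np.polyfit(t,th,deg)
    return c,np.degrees(th-np.polyval(c,t))
E
python3 - <<'E'
from h import *
s,M=tool();print(s['time_s'],s['eef_pos'],s['force'],np.round(M,3).tolist())
A,L=trk(4);print(L.tolist(),ctrl.sense()['time_s'],ctrl.sense()['eef_pos'])
c,e=pred(A);print(c,np.round(e,1))
E
```

```text
16.0 [548.44326406 112.8059831   75.30529025] [-0.51730432  0.01883119  0.25238922] [[-0.002, 0.679, 0.734], [0.0, 0.734, -0.679], [-1.0, -0.002, -0.002]]
[[16.0, 146.62], [16.1, 129.08], [16.2, 115.02], [16.3, 98.9]] 16.4 [548.99008564 112.83359125  76.75883279]
[ 0.30790023 -3.25863637 -0.81525913] [ 1.3  0.3 -0.6 -2.1  2.4 -0.2  0.4 -1.5]
```

```bash
cat >> h.py <<'E'
from scipy.optimize import least_squares
def joint():
    O=np.array(json.load(open('tr_old.json'))+[[10.45,-150.7],[10.6,-164],[10.75,-175.4],[11.35,144.2],[12.05,102.7]])
    A=np.array(json.load(open('tr2.json')))
    def f(x):
        r=[]
        for D,(p0,w),t0 in ((O,x[0:2],5.35),(A,x[2:4],15.0)):
            t=D[:,0]-t0;th=np.radians(D[:,1]);m=p0-w*t+.5*x[4]*t*t
            b=x[5]*np.sin(th)+x[6]*np.cos(th)
            r.append(2*np.sin((th-b-m)/2)/.035)
        return np.r_[np.concatenate(r),(x[4]-.42)/.05,x[5]/.04,x[6]/.04]
    best=None
    for w in (3.4,3.5,3.6,3.7,3.8):
        for v in (3.2,3.3,3.4):
          for a in (.38,.43,.48):
            s=least_squares(f,[-2.05,w,-.79,v,a,0,0],loss='soft_l1')
            if best is None or s.cost<best.cost: best=s
    return best,f
E
python3 - <<'E'
from h import *
b,f=joint();x=b.x;print(b.cost,np.round(x,3));print(np.round(b.fun*2,1))
for tt in np.arange(17.2,18.3,.1):
    t=tt-15;print(round(tt,2),round((np.degrees(x[2]-x[3]*t+.5*x[4]*t*t)+180)%360-180,1),end='; ')
E
```

```text
5.309090626821559 [-2.049  3.64  -0.786  3.195  0.417  0.042  0.007]
[ 2.5 -1.7  0.1  0.3 -0.3 -0.7  2.  -1.3  1.9 -0.3  1.2 -1.5 -0.1  0.6
 -0.1  2.4  0.7 -1.2  0.8 -0.2  0.1 -1.4  1.6  1.   0.3 -0.4 -1.9 -1.8
  0.6 -0.5  0.6 -0.1  2.1  0.4]
17.2 -29.9; 17.3 -42.8; 17.4 -55.5; 17.5 -68.0; 17.6 -80.2; 17.7 -92.1; 17.8 -103.9; 17.9 -115.4; 18.0 -126.6; 18.1 -137.6; 18.2 -148.4; 18.3 -158.9;
```

Emit:
send_rows:
  rows: "0 0.3 0 0 0;0 0.6 0 0 0;0 0.6 0 0 0;0 0.6 0 0 0;0 0.6 0 0 0"

```text
time_s: 16.9
eef_pos: [548.7, 112.8, 70.2]
ee_rot: [0.659, 0.258, 0.658, -0.258]
force: [-0.7, -0.3, -0.6]
grip_width: 0.002
```

Run:
```python
from h import *
s,M=tool();print(s['time_s'],s['eef_pos'],s['force'])
A,L=trk(3);print(L.tolist(),ctrl.sense()['time_s'],ctrl.sense()['eef_pos'])
b,f=joint();x=b.x;print(b.cost,np.round(x,3));print(np.round(b.fun*2,1)[-16:])
for tt in np.arange(17.2,18.3,.1):
    t=tt-15;print(round(tt,2),round((np.degrees(x[2]-x[3]*t+.5*x[4]*t*t)+180)%360-180,1),end='; ')
```

```text
16.9 [548.7411697 112.8424171  70.2478375] [-0.68985945 -0.33675239 -0.57085454]
[[16.9, 13.61], [17.0, -0.35], [17.1, -13.59]] 17.2 [548.72475255 112.84837043  70.26506753]
5.540049996326472 [-2.046  3.647 -0.8    3.172  0.42   0.035  0.014]
[-1.4  2.   1.3  0.4 -0.3 -1.8 -1.7  0.8 -0.1  1.2 -0.  -0.  -0.5 -0.
  1.8  0.7]
17.2 -27.4; 17.3 -40.2; 17.4 -52.7; 17.5 -65.0; 17.6 -77.0; 17.7 -88.8; 17.8 -100.3; 17.9 -111.7; 18.0 -122.7; 18.1 -133.6; 18.2 -144.2; 18.3 -154.5;
```

Emit:
send_rows:
  rows: "0 0 0 0 0;0 0 0 0 0;0 0 0 0 0;0 0 0 0 0;0 0 0 0 0;0 0 0 0 0;0 0 0 0 0;0 0.12 0 0 0;0 0.34 0 0 0;0 0.6 0 0 0;0 0.6 0 0 0;0 0.6 0 0 0"

```text
time_s: 18.4
eef_pos: [550.5, 112.9, 66.4]
ee_rot: [0.66, 0.258, 0.657, -0.257]
force: [-0.3, 1.7, 13.8]
grip_width: 0.001
```

```bash
cat >> h.py <<'E'
def look(tag):
    s,M=tool();print(s['time_s'],s['eef_pos'],s['force'])
    an=lambda r:[(x['location'],x['confidence'],np.round(np.degrees(np.arctan2(x['location'][1]-82,x['location'][0]-548)),1)) for x in r]
    for n in ('scene','top'):
        p=capture(n);save(p,f'{n}{tag}')
        print(n,an(nets.spot_point(p,'rib_mark')[:1]),an(nets.spot_point(p,'home')[:1]))
        im=cv2.cvtColor(np.asarray(p['pixels']),cv2.COLOR_RGB2BGR);c=proj(p,[520,55,60]).astype(int)
        cv2.imwrite(f'pics/{n}{tag}z.png',cv2.resize(im[c[1]-50:c[1]+50,c[0]-60:c[0]+60],None,fx=6,fy=6,interpolation=cv2.INTER_CUBIC))
E
python3 - <<'E'
from h import *
look('10')
E
```

```text
18.4 [550.47567729 112.88603909  66.37114388] [-0.32393388  1.65383017 13.76926624]
scene [([482.7, 28.3, 86.9], 0.82, np.float64(-140.6))] []
top [([485.2, 27.9, 90.3], 0.73, np.float64(-139.3))] [([487.7, 26.3, 84.4], 0.73, np.float64(-137.3))]
```

View pics/scene10z.png

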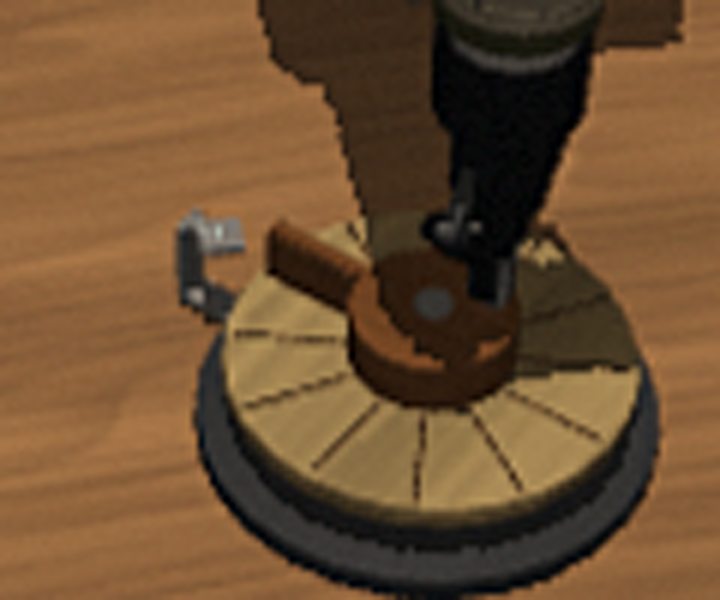

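View pics/top10z.png

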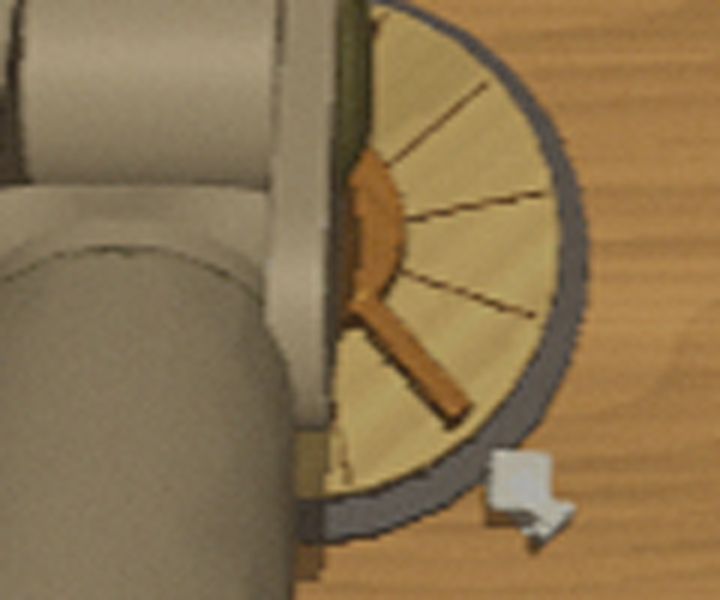

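Run:
```python
from h import *
im=cv2.imread('pics/top10.png');V=capture('top');p=V
hsv=cv2.cvtColor(im,cv2.COLOR_BGR2HSV).astype(int)
c=proj(p,[520,55,60]).astype(int);o=c-[60,50];print(o)
# pixels dump around rib & pointer
sub=hsv[o[1]+45:o[1]+75,o[0]+55:o[0]+82]
rib=(sub[...,0]<=17)&(sub[...,1]>165)
top=rib&(sub[...,2]>135)
for r in range(sub.shape[0]): print(''.join('#' if top[r,k] else '+' if rib[r,k] else '.' for k in range(sub.shape[1])))
sub2=hsv[o[1]+73:o[1]+94,o[0]+78:o[0]+98]
for r in range(sub2.shape[0]): print(' '.join('%3d'%sub2[r,k,2] if sub2[r,k,1]<70 else '  .' for k in range(sub2.shape[1])))
```

```text
[246 179]
...++#####+................
..+++####+.................
...++###+..................
....+##++..................
..+...#+...................
...+####+..................
..++#####..................
...+.+####.................
....+.+####................
.......+####...............
.......++####..............
.......+++###+.............
.........++###+............
..........+####+...........
..........++####...........
...........++#.##..........
.............+####.........
.............++####........
...............+####.......
................+####......
...............+++###+.....
.................+#####....
..................+#.#+....
...................+#+.....
...................+.......
....................+......
...........................
...........................
...........................
...........................
  .  75  94  93  92  92  94  91  76   .   .   .   .   .   .   .   .   .   .   .
 94  95  95  85  91  86  89  69   .   .   .   .   .   .   .   .   .   .   .   .
 94  94  96 103 154 182 168 163 172 174 173 170   .   .   .   .   .   .   .   .
 94  96  9
[... 729 characters left out ...]
   .   .  93  93  91 116 162 176 174 175 167 143   .   .   .
  .   .   .   .   .   .   .   .  90  94  91 115 155 176 177 159 110   .   .   .
  .   .   .   .   .   .   .   .   .  89 102 154 157 155 158 102   .   .   .   .
  .   .   .   .   .   .   .   .   . 155 145 147 181 158 102   .   .   .   .   .
  .   .   .   .   .   .   .   .   .   .   .  83 118 103   .   .   .   .   .   .
  .   .   .   .   .   .   .   .   .   .   .   .   .   .   .   .   .   .   .   .
  .   .   .   .   .   .   .   .   .   .   .   .   .   .   .   .   .   .   .   .
  .   .   .   .   .   .   .   .   .   .   .   .   .   .   .   .   .   .   .   .
  .   .   .   .   .   .   .   .   .   .   .   .   .   .   .   .   .   .   .   .
```

Run:
```python
from h import *
p=capture('top')
im=cv2.imread('pics/top10.png');hsv=cv2.cvtColor(im,cv2.COLOR_BGR2HSV).astype(int);o=np.array([246,179])
ys,xs=np.mgrid[o[1]+52:o[1]+67,o[0]+55:o[0]+82]
s=hsv[o[1]+52:o[1]+67,o[0]+55:o[0]+82];m=(s[...,0]<=17)&(s[...,1]>165)&(s[...,2]>135)
P=up(p,np.c_[xs[m],ys[m]],88)
mu=P.mean(0);_,_,vt=np.linalg.svd(P-mu);d=vt[0]*np.sign(-vt[0][0]);n=np.array([-d[1],d[0]])
print('rib centroid',mu,'dir',np.degrees(np.arctan2(d[1],d[0])))
# per-row midpoints
mid=[(xs[i][m[i]].mean(),ys[i,0]) for i in range(len(m)) if m[i].sum()>1]
Q=up(p,np.array(mid),88);c=np.polyfit(Q[:,0],Q[:,1],1);print('dir mid',np.degrees(np.arctan2(-c[0],-1)))
B=up(p,[[332.5,258.0],[327.6,253.5],[337.4,262.5],[327.6,262.5],[337.4,253.5]],61);print(np.round(B,1), 'diag',np.degrees(np.arctan2(*(B[2]-B[1])[::-1])), np.degrees(np.arctan2(*(B[4]-B[3])[::-1]))-90)
print('centre line offset of pointer from rib line',(B-mu)@n)
for Cc in ([551,82],[548,82],[550,81.5],[549.5,82.3]):
    Cc=np.array(Cc)
    print(Cc,'rib',np.degrees(np.arctan2(*(mu-Cc)[::-1])),'ptr',np.degrees(np.arctan2(*(B[0]-Cc)[::-1])),np.hypot(*(mu-Cc)),np.hypot(*(B[0]-Cc)))
print(ctrl.sense()['time_s'])
```

```text
rib centroid [493.43571019  32.69843076] dir -137.46250689095794
dir mid -138.4893283359985
[[447.4 -11.1]
 [458.7   1.1]
 [436.2 -23.2]
 [436.2   1.2]
 [458.7 -23.4]] diag -132.68916674786252 -137.57472561846072
centre line offset of pointer from rib line [  1.14890336  -0.23373281   2.52552221 -15.47054985  17.83837702]
[551  82] rib -139.42123421301557 ptr -138.05572534438474 75.7911089200974 139.2393687737185
[548  82] rib -137.90060696427759 ptr -137.21721518046513 73.53846920134305 137.02265622175287
[550.   81.5] rib -139.2135946416064 ptr -137.9327623281663 74.70684066719069 138.16168792394356
[549.5  82.3] rib -138.49995665603737 ptr -137.54801623826924 74.85666478981192 138.32962897189662
18.8
```

Emit:
send_rows:
  rows: "0 -0.05 0 0 0;0 -0.1 0 0 0;0 -0.15 0 0 0;0 -0.15 0 0 0"

```text
time_s: 19.2
eef_pos: [549.4, 112.8, 66.4]
ee_rot: [0.659, 0.258, 0.658, -0.257]
force: [0.4, 0.2, 7.0]
grip_width: 0.001
```

Run:
```python
from h import *
look('11')
im=cv2.imread('pics/top11.png');p=capture('top');hsv=cv2.cvtColor(im,cv2.COLOR_BGR2HSV).astype(int);o=np.array([246,179])
ys,xs=np.mgrid[o[1]+52:o[1]+67,o[0]+55:o[0]+82]
s=hsv[o[1]+52:o[1]+67,o[0]+55:o[0]+82];m=(s[...,0]<=17)&(s[...,1]>165)&(s[...,2]>135)
P=up(p,np.c_[xs[m],ys[m]],88);mu=P.mean(0);_,_,vt=np.linalg.svd(P-mu);d=vt[0]*np.sign(-vt[0][0])
print(mu,np.degrees(np.arctan2(d[1],d[0])),[np.degrees(np.arctan2(*(mu-c)[::-1])) for c in ([548,82],[550,81.5])])
```

```text
19.2 [549.42876487 112.79383144  66.4342817 ] [0.43636543 0.17665718 6.99878127]
scene [([487.3, 27.4, 87.3], 0.82, np.float64(-138.0))] [([485.0, 23.5, 82.1], 0.57, np.float64(-137.1))]
top [([487.1, 24.4, 88.0], 0.62, np.float64(-136.6))] [([489.3, 27.6, 85.2], 0.77, np.float64(-137.2))]
[493.7830026   30.44935727] -136.09892701968812 [np.float64(-136.44409498800573), np.float64(-137.75741828185582)]
```

Emit:
send_rows:
  rows: "0 0 0 0 0;0 0 0 0 0;0 0 0 0 0;0 0 0 0 0;0 0 0 0 0;0 0 0 0 0;0 -0.03 0.02 0.022 0;0 -0.06 0.04 0.043 0;0 -0.1 0.05 0.053 0;0 -0.5 0.05 0.053 0;0 -2 0.05 0.05 0;0 -5 0.05 0.05 0"

```text
time_s: 20.75
eef_pos: [547.9, 112.9, 114.3]
ee_rot: [0.657, 0.257, 0.66, -0.258]
force: [0.5, 0.6, 0.8]
grip_width: 0.001
```

```bash
cat >> h.py <<'E'
def ribang(f,p):
    im=cv2.imread(f);hsv=cv2.cvtColor(im,cv2.COLOR_BGR2HSV).astype(int);o=np.array([246,179])
    ys,xs=np.mgrid[o[1]+52:o[1]+67,o[0]+55:o[0]+82]
    s=hsv[o[1]+52:o[1]+67,o[0]+55:o[0]+82];m=(s[...,0]<=17)&(s[...,1]>165)&(s[...,2]>135)
    P=up(p,np.c_[xs[m],ys[m]],88);mu=P.mean(0);_,_,vt=np.linalg.svd(P-mu);d=vt[0]*np.sign(-vt[0][0])
    print(mu,np.degrees(np.arctan2(d[1],d[0])),[np.degrees(np.arctan2(*(mu-c)[::-1])) for c in ([548,82],[550,81.5])])
E
python3 - <<'E'
from h import *
look('12');ribang('pics/top12.png',capture('top'))
E
```

```text
20.75 [547.91363726 112.87115526 114.31653359] [0.4967503  0.59128792 0.80462754]
scene [([483.8, 24.5, 85.1], 0.56, np.float64(-138.2))] [([485.9, 25.7, 82.7], 0.92, np.float64(-137.8))]
top [([487.5, 23.5, 89.4], 0.72, np.float64(-136.0))] [([492.3, 29.0, 89.4], 0.56, np.float64(-136.4))]
[494.62839256  29.84483205] -135.0225001972616 [np.float64(-135.66043675889608), np.float64(-136.98876190759992)]
```

View pics/top12z.png

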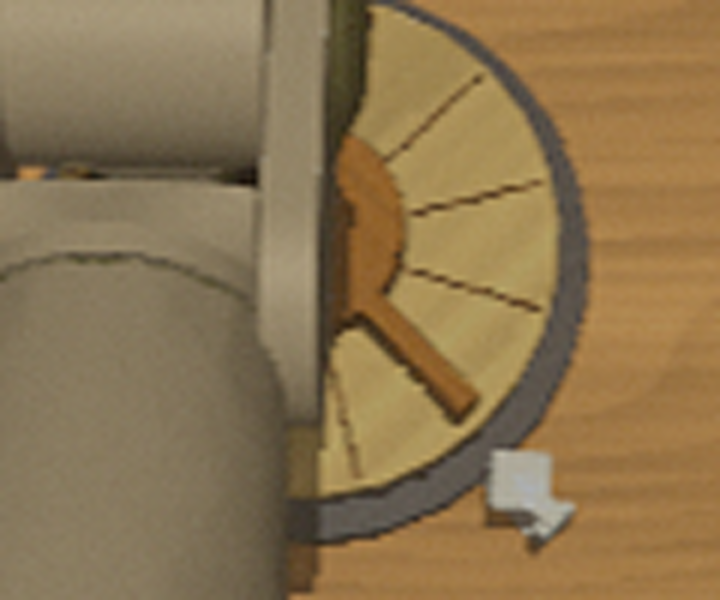

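Emit:
send_rows:
  rows: "0 -5 0 0 0;0 -10 0 0 0;0 -12 2 -4 0;0 -12 4 -10 0;0 -12 6 -18 0;0 -12 8 -28 0;0 -12 8 -28 0;0 -12 8 -28 0;0 -12 8 -28 0;0 -12 8 -28 0"

```text
time_s: 22.1
eef_pos: [397.5, 362.0, 234.9]
ee_rot: [0.658, 0.257, 0.659, -0.258]
force: [0.9, -0.2, -0.0]
grip_width: -0.0
```

Run:
```python
from h import *
look('13');p=capture('top');ribang('pics/top13.png',p)
im=cv2.imread('pics/top13.png');hsv=cv2.cvtColor(im,cv2.COLOR_BGR2HSV).astype(int)
ys,xs=np.mgrid[190:245,270:325];s=hsv[190:245,270:325]
m=(s[...,0]<=17)&(s[...,1]>165)&(s[...,2]>130)
P=up(p,np.c_[xs[m],ys[m]],88);c=np.array([549,82.])
for _ in range(8):
    k=np.hypot(*(P-c).T)<50;h=cv2.convexHull(P[k].astype(np.float32))[:,0].astype(float)
    kk=np.hypot(*(h-c).T)<46.5;c,r=circ(h[kk])
print('hub',c,r)
for n in ('mug','jar','bell','stand','disc'):print(n,[x['location'] for x in nets.spot_point(p,n)[:1]])
cc=(295,216);cv2.imwrite('pics/top13z.png',cv2.resize(im[170:275,240:350],None,fx=5.5,fy=5.5,interpolation=cv2.INTER_CUBIC))
```

```text
22.1 [397.48263006 362.00340444 234.94528987] [ 0.87488857 -0.21605506 -0.04467426]
scene [([483.9, 25.3, 85.5], 0.79, np.float64(-138.5))] [([486.5, 25.4, 89.2], 0.7, np.float64(-137.4))]
top [([487.9, 22.5, 86.9], 0.94, np.float64(-135.3))] [([488.3, 26.3, 84.4], 0.63, np.float64(-137.0))]
[495.86622786  32.36467041] -128.8384255818821 [np.float64(-136.4063351468147), np.float64(-137.77107405293683)]
hub [549.50151643  82.37311996] 42.79158841361723
mug [[474.6, 368.8, 0.9]]
jar [[462.3, -371.7, -0.0]]
bell [[700.9, -326.0, -0.1]]
stand [[551.3, 85.6, 0.6]]
disc [[552.8, 85.4, 36.7]]
```

View pics/top13z.png

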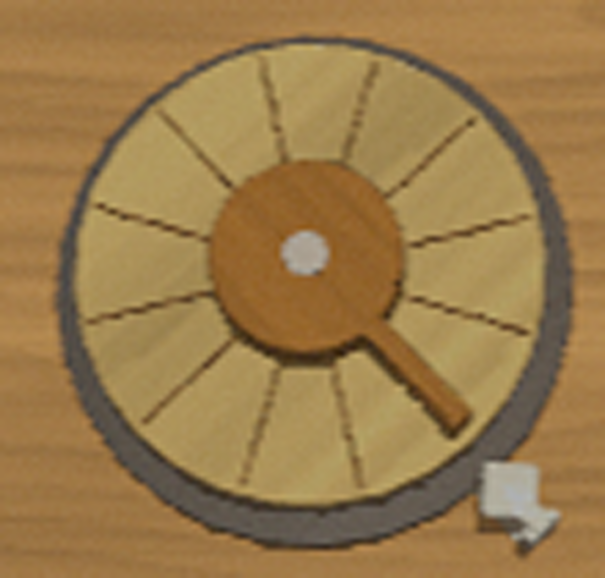

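View pics/scene13z.png

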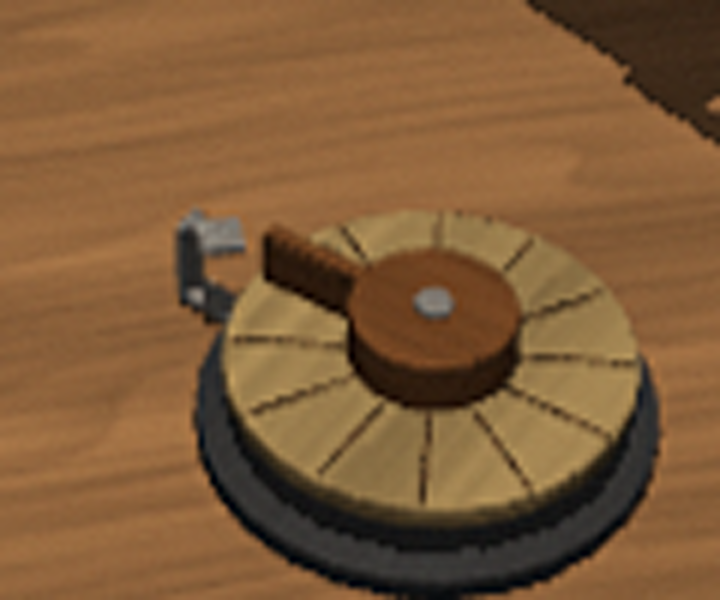

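Run:
```python
from h import *
p=capture('top');save(p,'top14');a=cv2.imread('pics/top13.png');b=cv2.imread('pics/top14.png')
print(cv2.absdiff(a,b)[170:275,240:350].mean(),ctrl.sense()['time_s']);print(workorder.finish_job())
```

```text
2.001240981240981 22.75
the job is handed in; nothing more can be done
None
```

I handed the job in at 22.75 s with the wheel at rest and the rib about 1° from the pointer. It took two spins to get there.

- **First spin:** The flick gave about 3.6 rad/s, and the wheel ran untouched for well over 2 s. I missed the brake because the shut fingertips end about 20 mm short of the nominal TCP. The press that finally stopped it left the rib about 130° from the pointer.
- **Second spin:** I flicked the rib again. It ran clockwise and untouched for about 3.4 s, from roughly 3.3 down to 1.9 rad/s.
- **Brake and hold:** I braked it with a fingertip pressed on the hub at 14 N, close to the pointer. After 0.6 s I eased the force to 7 N, which let the wheel turn back about 2°. I then held that position for at least another 0.6 s before letting go.

**Last checks**
- **Rib alignment:** My pixel measurement puts the rib about 1.2° anticlockwise of the pointer line, after it moved about 0.8° during release. The network readings disagree on direction: the top camera says 1.7° short and the scene camera says 1.1° past.
- **At rest:** The last two pictures of the wheel, about half a second apart, looked the same apart from image noise. I did not measure the rib angle again in the second one.
- **Other objects:** The stand, mug, jar and bell all read within a few mm of where they started, and the arm was clear of everything. The highest force I read was 17 N.

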